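# Pin the compressor pump foot into line

### The arm

A 6-joint arm with a two-finger parallel gripper is mounted at the origin on the work surface. World frame = base frame: x ahead of the robot, y to its left, z up, the work surface at z = 0. Lengths are in mm, angles in rad, forces in N, time in s.
With the tool pointing down it reaches from about 350 to 875 mm from the base axis. Payload 4.2 kg.
Tool frame: the origin (TCP) lies midway between the tips of the shut fingers; the grasp point (between the pads) lies 19 mm behind it; z points along the fingers, y is the direction in which the jaws open and shut (so a half turn about z gives the same grasp; the last joint's range is limited). The gripper opens to 85 mm and grips with 20 to 120 N. Pads are 22 mm wide; open, the fingers measure 114 mm over their backs; the gripper's body (76 mm by 85 mm) begins 54 mm behind the grasp point. The pads swing forward as they close: fully open they stand 13 mm farther back than shut.
Start: joints at [1.42, 0.385, 0.008, 0, -1.194, -0.259], TCP at [248.983, 573.242, 193.712] pointing down, gripper open.
Joint ranges: [-3.14, 3.14], [-1.21, 2.06], [-1.07, 1.41], [-3.16, 2.05], [-2.99, -0.16], [-3.1, 3.1]. Speed limits (rad/s): [2.79, 2.79, 3.14, 3.14, 3.14, 3.14].

### API

Orientations are given as a unit quaternion [x, y, z, w].
In Python, from bench import readout, optics, workorder, nets gives the robot as it stands. The module is installed in compiled form; this text tells all that it offers.
- The arm moves only by the tool move_arm, never from a script. Its argument "steps" is a list of rows, each a list of 7 numbers: the opening, from -1 (shut) to 1 (fully open), so that 0 is half open, then the shift along the world's x, y, z in mm, then the turn, a rotation vector about the world's x, y, z in rad. In form: [[gripper, tx, ty, tz, wx, wy, wz], ...]. A call has 1 to 5 rows; each row is the pose to reach, as a shift and turn from the pose commanded when the call began; what a row does not reach only later rows make up. A row lasts 1/12 s, in which the tool goes at most 41.7 mm and 7.16 degrees, less where a joint would pass 70% of its speed; a pose out of reach is approached as far as the arm can. A call with a gripper value outside its range is refused whole. The fingers move at their own pace and stop on an object; the grip force is fixed at half the most. Time passes only in rows, so rows that repeat a pose let the fingers close. It gives the time, the measured TCP pose, the force and the opening at its end, in the units of the state.
- readout.read_state(): the state, without advancing time (a new reading comes with each control period).
- optics.get_image(name): name is "scene" or "top"; returns a dict with "frame" (420x560x3 uint8, blue, green, red), "fx", "fy", "cx", "cy" (pixels), "k1" (the pictures are not rectified: a ray, as slopes to the right and down, at radius r is drawn at 1 + k1 r^2 times it, then the intrinsics apply), "rvec" (rotation vector, rad) and "tvec" (3), from world to camera coordinates, as OpenCV has them. Camera axes: x right, y down, z forward; pixel columns grow to the right and rows downward; lengths in mm; the calibration is good to about 2 mm. A picture is of the moment at which its call begins. There is no depth.
- workorder.job_done(): hands the job in, once; it reports no verdict.
Trained networks look in a picture, given as the dict that the camera call returned (one of the last four; its "shot" number tells which), for a name from the list of things; names that differ only in an ending like _2 or _b are one class to them, and where a whole thing is asked for, a point or a joint stands for the part that bears it (a point fixed in the world has none). Each returns a list of dicts, best first, with "conf" (0 to 1); they miss things now and then, are a little off and sometimes report something else, mostly with a low value. They report only what shows in the picture. A call takes as long as a camera call.
- nets.silhouettes(name, picture): "region" (420x560 bool, what is visible of it) and "extent" ([left, top, right, bottom] in pixels, round what is visible of it).
- nets.tip_of(name, picture): "uv" ([column, row] in pixels: a listed point, or the origin of a listed thing).
The state is a dict: "clock": time; "joints": joint angles; "joint_vel": joint speeds; "joint_efforts": joint torques, N m; "position": TCP position; "ee_rot": TCP orientation; "contact_force": force on the tool from outside, world axes, zero at the start; "wrist_torque": the same for the moment, N m; "gripper_width": finger opening in mm.
Only numpy, scipy, OpenCV 4.12 (cv2) and the standard library are available. Lean on these libraries where they do the work, as an engineer would, in place of code of your own. Each camera call takes 0.05 s, during which the arm holds its last target.

### The job

The pump's aluminium foot plate sits out of line on its compressor bed. Take the tapered pin (round grip, pointed shank) from the wooden rack and drive it straight down through the foot's open hole into the bed's hole below, so that its taper draws the two holes into line and its collar ends up fully home on the foot; let the pin do the aligning, then leave it standing there.

Things in the scene. Friction and masses are not known exactly. Their poses are not given: they have to be found in the camera images.
- drift_grip (a point): Tapered steel pin, 131 mm long, 0.35 kg, upright, z up its axis. Top down: round grip 28 mm diameter, 50 tall; collar 48 diameter, 6 thick; straight shank 34 diameter, 20 long; taper 55 long narrowing evenly to a 6 mm tip. This point is the middle of the round grip: 25 mm below the pin's top, 31 above the collar's underside, 106 above the tip. It hangs by its collar in one of the rack's holes.
- rack: Fixed wooden rack, top 90 mm above the table, three pin holes 80 mm apart along its y. Origin under its centre, on the table. The tapered pin may be in any hole; lift it 85 mm to clear. Bystanders in the other holes: a blunt straight pin with a square 28 mm grip of equal height, and a short stud with a low hexagonal head 42 mm across.
- bed_hole (a point): Centre of the 38 mm round hole in the fixed grey steel compressor bed, at the upper face of its web (15 mm thick, open below to the table), 75 mm above the table, just under the foot plate. x is the direction along the bed in which the foot slides, towards the finned pump; z up. Side rails 60 mm either side of the hole stand 84 mm above the table.
- foot_hole (a point): Centre of the bevelled 38 mm round hole in the aluminium foot plate (10 mm thick), at its upper face, 85 mm above the table. The foot slides only along the bed's x, with about 4 N friction, and stays where left. It starts 8 to 12 mm too far to +x; in line it is straight above the bed's hole. The pump, 66 mm above the plate, begins 96 mm to +x. The shank has 2 mm play all round.

How it is judged:
By the outcome, as a careful person would: the job done as asked, in the order asked, and still so for the second after the job is handed in, with the robot touching nothing.
It also fails if it takes over 38 s, if anything falls off the work surface, if the arm or the gripper's body presses on something with over 40 N, if the wrist force passes 120 N, or if a joint passes its speed limit or range.

## Working session

There is one attempt and no reset: what is moved stays moved. The work goes in short steps, Python scripts to look and compute and a tool call to move; the robot and the scene stay as the last step left them, time stands still between calls to the robot, and variables do not carry over. Pictures are saved under pics/ and viewed, and the job is handed in when it is done.

Besides the shell and the picture viewer there is one more tool, called after "Call:" in YAML: its name, and indented under it one key for each argument. move_arm: Moves the arm, as the interface text tells. Its arguments: {"type":"object","properties":{"steps":{"type":"array","items":{"type":"array","items":{"type":"number"}}}},"required":["steps"]}

```bash
mkdir -p pics; cat > h.py <<'E'
import numpy as np, cv2
from bench import readout, optics, workorder, nets
def ray(p,uv):
    x=(uv[0]-p["cx"])/p["fx"]; y=(uv[1]-p["cy"])/p["fy"]
    rd=np.hypot(x,y); r=rd
    for _ in range(50): r=rd/(1+p["k1"]*r*r)
    s=r/rd if rd>0 else 1
    R=cv2.Rodrigues(np.array(p["rvec"],float))[0]; t=np.array(p["tvec"],float).ravel()
    return -R.T@t, R.T@np.array([x*s,y*s,1.])
def at_z(p,uv,z):
    o,d=ray(p,uv); return o+d*(z-o[2])/d[2]
def tri(prs):
    A=np.zeros((3,3));b=np.zeros(3)
    for p,uv in prs:
        o,d=ray(p,uv);d=d/np.linalg.norm(d);M=np.eye(3)-np.outer(d,d);A+=M;b+=M@o
    return np.linalg.solve(A,b)
def proj(p,X):
    k=np.array([[p["fx"],0,p["cx"]],[0,p["fy"],p["cy"]],[0,0,1]],float)
    R=cv2.Rodrigues(np.array(p["rvec"],float))[0]; c=R@np.asarray(X,float)+np.array(p["tvec"],float).ravel()
    x,y=c[:2]/c[2]; f=1+p["k1"]*(x*x+y*y)
    return np.array([x*f*p["fx"]+p["cx"],y*f*p["fy"]+p["cy"]])
E
python3 - <<'E'
from h import *
P={}
for n in("scene","top"):
    p=optics.get_image(n);P[n]=p;cv2.imwrite(f"pics/a_{n}.png",p["frame"])
    print(n,p["k1"],p["fx"],np.round(ray(p,(280,210)),2).tolist())
    for t,z in(("drift_grip",121),("bed_hole",75),("foot_hole",85),("rack",0)):
        for d in nets.tip_of(t,p)[:3]: print(t,np.round(d["uv"],1),round(d["conf"],2),np.round(at_z(p,d["uv"],z),1))
print(readout.read_state())
E
```

```text
scene -0.0871177487461256 443.92324601403885 [[899.15, 495.54, 809.48], [-0.4, -0.49, -0.78]]
drift_grip [332.2 242.5] 0.63 [518.2 187.9 121. ]
bed_hole [235.9 153.2] 0.72 [ 492.4 -165.3   75. ]
foot_hole [229.  153.7] 0.93 [ 511.5 -165.2   85. ]
rack [353.4 302.1] 0.77 [518.7 267.5   0. ]
top -0.007268377619798689 541.3636100359994 [[290.82, 53.55, 1223.28], [0.19, -0.02, -0.98]]
drift_grip [209.3 203.6] 0.93 [513.  181.3 121. ]
bed_hole [375.2 215.2] 0.85 [ 504.  -172.5   75. ]
foot_hole [373.8 213.7] 0.93 [ 505.4 -167.6   85. ]
rack [177.1 214.4] 0.78 [510.6 267.8   0. ]
{'clock': 0.5, 'joints': array([ 1.41958883e+00,  3.84732066e-01,  7.82093680e-03, -6.34501877e-05,
       -1.19403772e+00, -2.58597897e-01]), 'joint_vel': array([ 0.00037843,  0.00190604,  0.00162072, -0.00221592,  0.00147783,
        0.00072252]), 'joint_efforts': array([-5.09935842e-05, -3.91691601e+01,  1.88442475e+01,  4.18696627e+00,
       -7.30706215e-04,  5.14910248e-07]), 'position': array([248.96145849, 573.18892523, 193.65227028]), 'ee_rot': array([ 9.79078409e-01, -2.03483320e-01, -2.53636554e-05,  7.77346163e-05]), 'contact_force': array([-0.28370013,  0.04285703,  0.13118672]), 'wrist_torque': array([ 0.02865053, -0.01099213, -0.03222896]), 'gripper_width': 85.56489448261554}
```

View pics/a_scene.png

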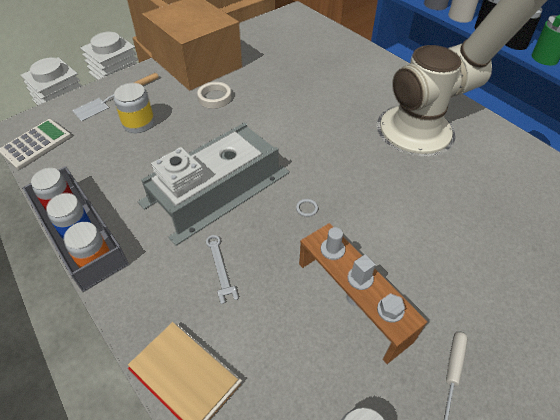

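View pics/a_top.png

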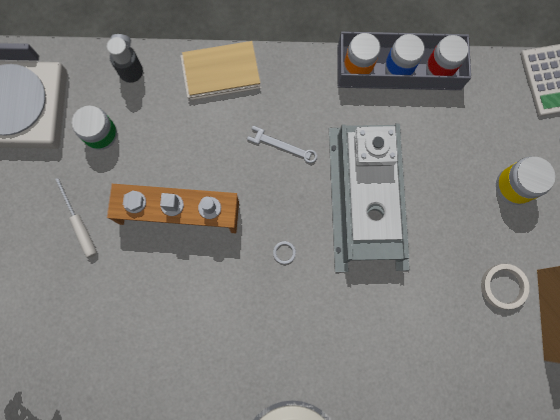

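```bash
python3 - <<'E'
import cv2,numpy as np
a=cv2.imread("pics/a_scene.png");b=cv2.imread("pics/a_top.png")
f=lambda i,x,y,w,h,s:cv2.resize(i[y:y+h,x:x+w],None,fx=s,fy=s,interpolation=cv2.INTER_CUBIC)
A=f(a,190,120,80,60,5);B=f(b,335,180,80,60,5);C=f(a,300,210,80,60,5);D=f(b,180,175,80,60,5)
cv2.imwrite("pics/b.png",np.vstack([np.hstack([A,B]),np.hstack([C,D])]))
E
```

```text
(no output)
```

View pics/b.png

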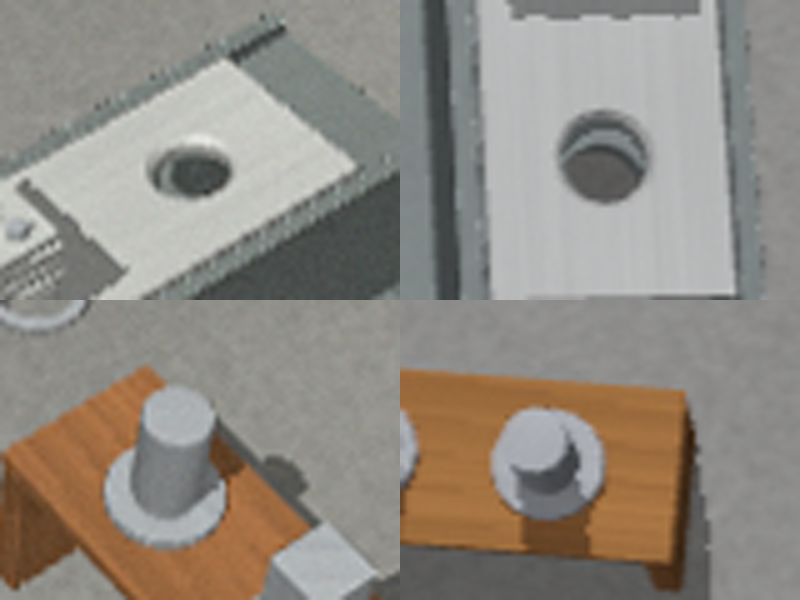

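```bash
cat > ov.py <<'E'
from h import *
def load(tag):
    P={n:optics.get_image(n) for n in("scene","top")}
    return P
def crop(p,X0,circs,s=5,w=80,h=60,draw=True):
    u=proj(p,X0); x=int(u[0])-w//2;y=int(u[1])-h//2
    i=cv2.resize(p["frame"][y:y+h,x:x+w],None,fx=s,fy=s,interpolation=cv2.INTER_CUBIC)
    for c,r,col in circs:
        q=[]
        for a in np.linspace(0,2*np.pi,60):
            v=proj(p,[c[0]+r*np.cos(a),c[1]+r*np.sin(a),c[2]]); q.append([(v[0]+.5-x)*s,(v[1]+.5-y)*s])
        cv2.polylines(i,[np.round(np.array(q)).astype(int)],True,col,1)
    return i
E
python3 - <<'E'
from ov import *
P=load(0);s,t=P["scene"],P["top"]
print("foot",at_z(s,(227.5,152.7),85),at_z(t,(375.2,210.8),85),tri([(s,(227.5,152.7)),(t,(375.2,210.8))]))
print("collar",at_z(t,(209.3,207.1),96))
print("griptop",at_z(s,(335.3,233.1),146),at_z(t,(207.7,202.5),146),tri([(s,(335.3,233.1)),(t,(207.7,202.5))]))
F=np.array([506,-168.5,85]);G=np.array([513,181,146])
f=(at_z(s,(227.5,152.7),85)+at_z(t,(375.2,210.8),85))/2
g=(at_z(s,(335.3,233.1),146)+at_z(t,(207.7,202.5),146))/2
R=(0,0,255);B=(255,0,0);Gn=(0,255,0)
rows=[]
for p in(s,t):
    ff=at_z(p,(227.5,152.7) if p is s else (375.2,210.8),85)
    gg=at_z(p,(335.3,233.1) if p is s else (207.7,202.5),146)
    rows.append(np.hstack([crop(p,ff,[(ff,20,R),(ff-[10,0,10],19,B)]),crop(p,gg-[0,0,25],[(gg,14,R),(gg-[0,0,50],24,Gn)])]))
cv2.imwrite("pics/c.png",np.vstack(rows))
E
```

```text
foot [ 512.28933036 -170.28498171   85.        ] [ 511.75568389 -170.69810212   85.        ] [ 511.91354538 -170.85815404   84.33616643]
collar [510.43096048 183.82798952  96.        ]
griptop [513.04316448 187.37672853 146.        ] [510.12513139 181.68904071 146.        ] [510.4647444  183.51313743 140.15900277]
```

View pics/c.png

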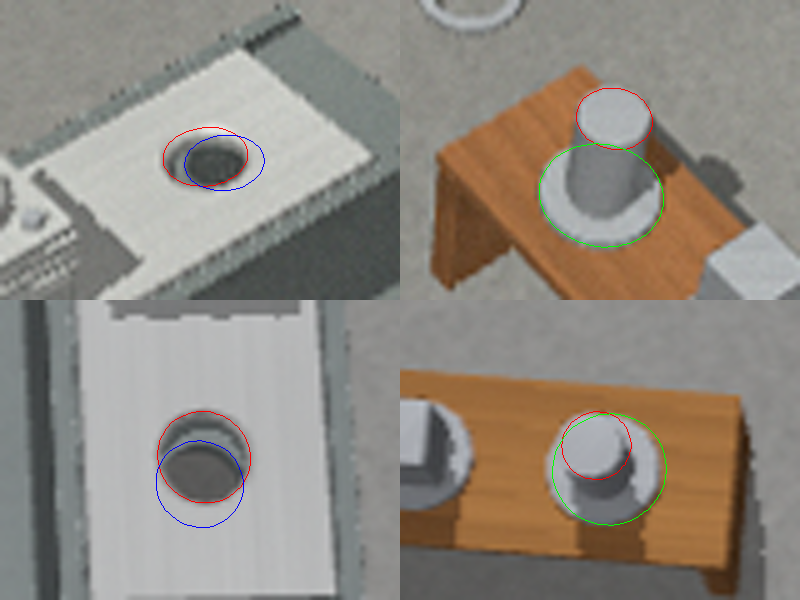

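Call:
move_arm:
  steps:
    - [1, 22, -33, 6, 0, 0, -0.12]
    - [1, 44, -66, 12, 0, 0, -0.24]
    - [1, 66, -99, 18, 0, 0, -0.36]
    - [1, 88, -132, 24, 0, 0, -0.48]
    - [1, 110, -165, 30, 0, 0, -0.6]

```text
clock: 1.02
position: [359.6, 406.7, 224.2]
ee_rot: [0.874, -0.486, 0.0, -0.0]
contact_force: [1.1, 0.4, -0.8]
gripper_width: 85.5
```

Call:
move_arm:
  steps:
    - [1, 22, -33, 0, 0, 0, -0.12]
    - [1, 44, -66, 0, 0, 0, -0.24]
    - [1, 66, -99, 0, 0, 0, -0.36]
    - [1, 88, -132, 0, 0, 0, -0.48]
    - [1, 110, -165, 0, 0, 0, -0.56]

```text
clock: 1.43
position: [469.7, 241.5, 224.2]
ee_rot: [-0.706, 0.709, -0.0, 0.0]
contact_force: [0.8, 0.1, -0.1]
gripper_width: 85.3
```

Call:
move_arm:
  steps:
    - [1, 20, -30, 0, 0, 0, 0]
    - [1, 42, -59, -10, 0, 0, 0]
    - [1, 42, -59, -20, 0, 0, 0]
    - [1, 42, -59, -30, 0, 0, 0]
    - [1, 42, -59, -30, 0, 0, 0]

```text
clock: 1.85
position: [509.6, 183.4, 191.3]
ee_rot: [-0.707, 0.707, 0.001, -0.002]
contact_force: [-0.2, -0.4, -0.0]
gripper_width: 85.3
```

```bash
python3 - <<'E'
from ov import *
P=load(0);s,t=P["scene"],P["top"];st=readout.read_state()
print(st["position"],st["ee_rot"],st["joints"],st["clock"])
X=np.array(st["position"])
R=(0,0,255)
cv2.imwrite("pics/d.png",np.hstack([crop(p,X-[0,0,30],[(X,2,R)],w=130,h=160,s=3) for p in(s,t)]))
E
```

```text
[510.4974984  184.85493011 193.48645555] [ 7.07985027e-01 -7.06227305e-01  3.58478820e-05  4.39789999e-04] [ 6.46295428e-01  2.45974146e-01 -1.94236122e-01  2.14392312e-04
 -1.13144697e+00 -6.43900909e-01] 1.95
```

View pics/d.png

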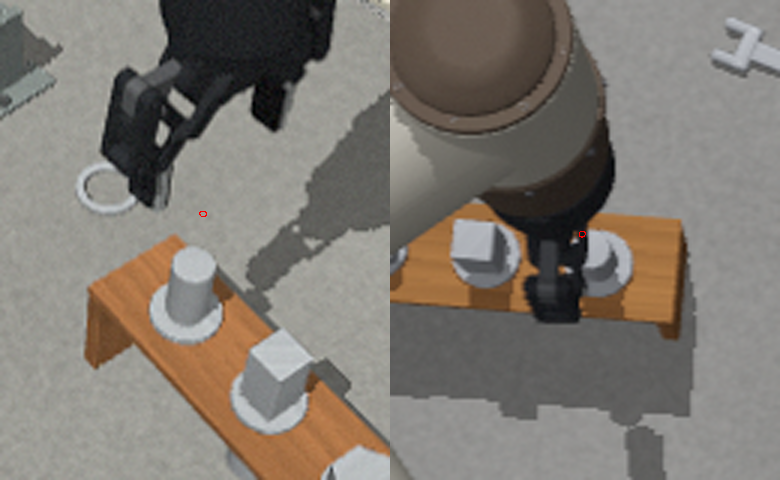

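```bash
python3 - <<'E'
from ov import *
P=load(0);s,t=P["scene"],P["top"];st=readout.read_state()
X=np.array(st["position"]);print(X,st["clock"])
R=(0,0,255);G=(0,255,0);B=(255,0,0)
def img(p):
    w,h,sc=100,120,4
    u=proj(p,X); x=int(u[0])-w//2;y=int(u[1])-h//2
    i=cv2.resize(p["frame"][y:y+h,x:x+w],None,fx=sc,fy=sc,interpolation=cv2.INTER_CUBIC)
    q=lambda v:tuple(int(round(k)) for k in ((proj(p,v)+.5-[x,y])*sc))
    for a,c in((42.7,R),(57,G)):
        for sg in(1,-1):
            b=[q(X+[sg*a,e,z]) for e,z in((-11,13),(11,13),(11,45),(-11,45))]
            cv2.polylines(i,[np.array(b)],True,c,1)
    return i
cv2.imwrite("pics/e.png",np.hstack([img(s),img(t)]))
E
```

```text
[510.89795387 185.4398642  194.42291722] 2.05
```

View pics/e.png

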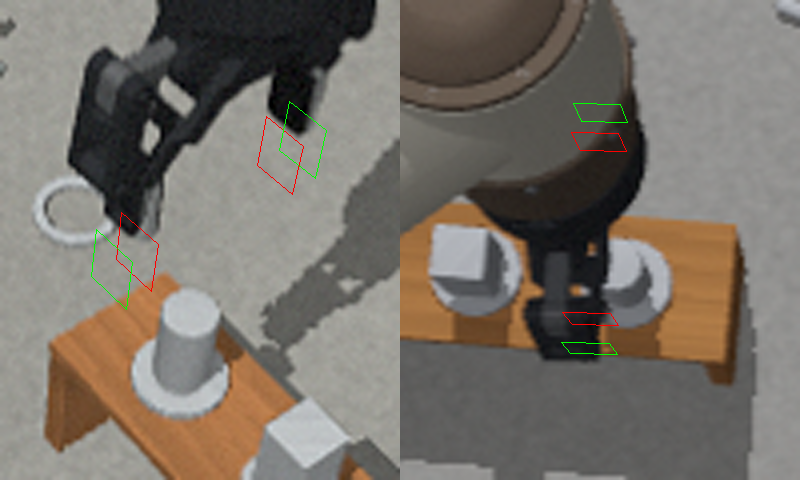

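Call:
move_arm:
  steps:
    - [1, 0, 0, -20, 0, 0, 0]
    - [1, 0, 0, -40, 0, 0, 0]
    - [1, 0, 0, -59, 0, 0, 0]
    - [1, 0, 0, -59, 0, 0, 0]
    - [1, 0, 0, -59, 0, 0, 0]

```text
clock: 2.47
position: [510.7, 184.8, 134.9]
ee_rot: [0.708, -0.706, 0.0, 0.0]
contact_force: [0.6, 0.6, -0.3]
gripper_width: 85.1
```

```bash
cat > fe.py <<'E'
import sys
from ov import *
P=load(0);s,t=P["scene"],P["top"];st=readout.read_state()
X=np.array(st["position"]);print(X,st["clock"],st["contact_force"])
R=(0,0,255);G=(0,255,0);B=(255,0,0)
def img(p):
    w,h,sc=100,120,4
    u=proj(p,X); x=int(u[0])-w//2;y=int(u[1])-h//2
    i=cv2.resize(p["frame"][y:y+h,x:x+w],None,fx=sc,fy=sc,interpolation=cv2.INTER_CUBIC)
    q=lambda v:tuple(int(round(k)) for k in ((proj(p,v)+.5-[x,y])*sc))
    for a,c in((42.7,R),(57,G)):
        for sg in(1,-1):
            b=[q(X+[sg*a,e,z]) for e,z in((-11,13),(11,13),(11,45),(-11,45))]
            if len(sys.argv)>2: cv2.polylines(i,[np.array(b)],True,c,1)
    return i
cv2.imwrite(sys.argv[1],np.hstack([img(s),img(t)]))
E
python3 fe.py pics/f.png 1
```

```text
[511.94545017 185.32035001 136.44642365] 2.5667 [ 0.03395369  0.06539284 -0.48718734]
```

View pics/f.png

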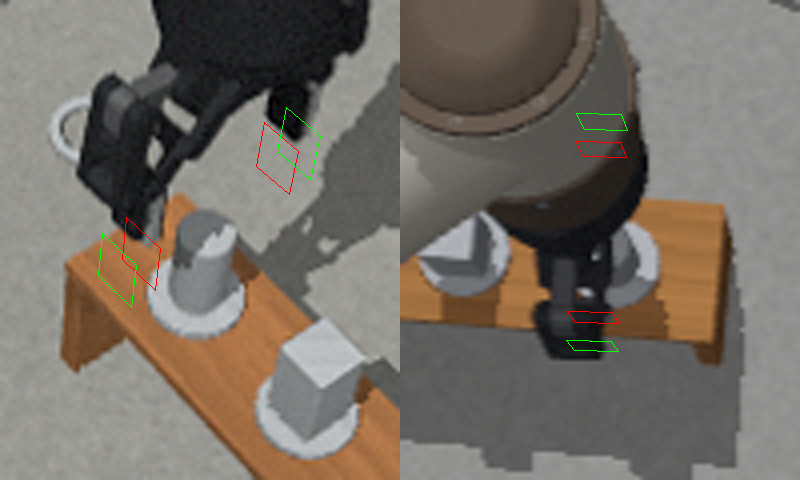

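```bash
cat > g.py <<'E'
import sys
from ov import *
P=load(0);s,t=P["scene"],P["top"];st=readout.read_state()
X=np.array(st["position"]);print(X,st["clock"],st["contact_force"])
R=(0,0,255);G=(0,255,0);B=(255,0,0)
def img(p):
    w,h,sc=130,150,4
    u=proj(p,X+[0,0,40]); x=int(u[0])-w//2;y=max(0,int(u[1])-h//2-10)
    i=cv2.resize(p["frame"][y:y+h,x:x+w],None,fx=sc,fy=sc,interpolation=cv2.INTER_CUBIC)
    q=lambda v:tuple(int(round(k)) for k in ((proj(p,v)+.5-[x,y])*sc))
    for z in(73,160):
        for a,b,c in((38,42.5,R),(42.5,38,G)):
            cv2.polylines(i,[np.array([q(X+[i1*a,j1*b,z]) for i1,j1 in((1,1),(1,-1),(-1,-1),(-1,1))])],True,c,1)
    for z in range(0,80,10): cv2.circle(i,q(X+[0,0,z]),2,(255,255,0),-1)
    return i[:600,:]
im=np.hstack([img(s),img(t)]);im=cv2.resize(im,None,fx=.77,fy=.77)
print(im.shape);cv2.imwrite(sys.argv[1],im)
E
python3 g.py pics/g.png
```

```text
[511.85627957 185.08303101 136.38020872] 2.6667 [-0.8422968   0.18181745  0.11902973]
(462, 801, 3)
```

View pics/g.png

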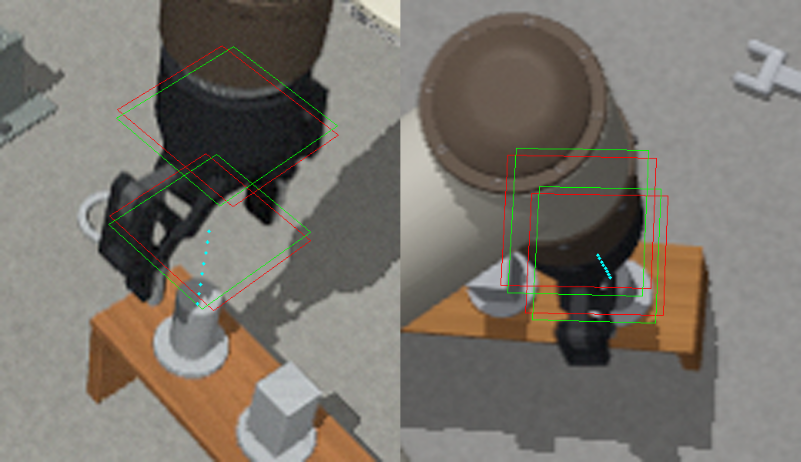

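Call:
move_arm:
  steps:
    - [1, 0, 0, 30, 0, 0, 0]
    - [0, 0, 0, 60, 0, 0, 0]
    - [-1, 0, 0, 60, 0, 0, 0]
    - [-1, 0, 0, 60, 0, 0, 0]
    - [-1, 0, 0, 60, 0, 0, 0]

```text
clock: 3.08
position: [510.9, 184.4, 195.4]
ee_rot: [0.707, -0.707, -0.0, -0.001]
contact_force: [0.5, 0.6, -0.8]
gripper_width: 38.9
```

Call:
move_arm:
  steps:
    - [-1, 0, 0, 0, 0, 0, 0]
    - [-1, 0, 0, 0, 0, 0, 0]
    - [-1, 0, 0, 0, 0, 0, 0]
    - [-1, 0, 0, 0, 0, 0, 0]

```text
clock: 3.42
position: [510.8, 184.1, 194.1]
ee_rot: [0.707, -0.707, -0.0, 0.001]
contact_force: [-0.2, -0.4, -0.4]
gripper_width: -0.0
```

```bash
python3 g.py pics/g2.png; python3 -c "
from h import *
print(readout.read_state()['gripper_width'])"
```

```text
[510.87356832 184.17869203 194.33109211] 3.5167 [-0.55869163 -0.68748907 -0.21713869]
(462, 801, 3)
0.16130135512464874
```

View pics/g2.png

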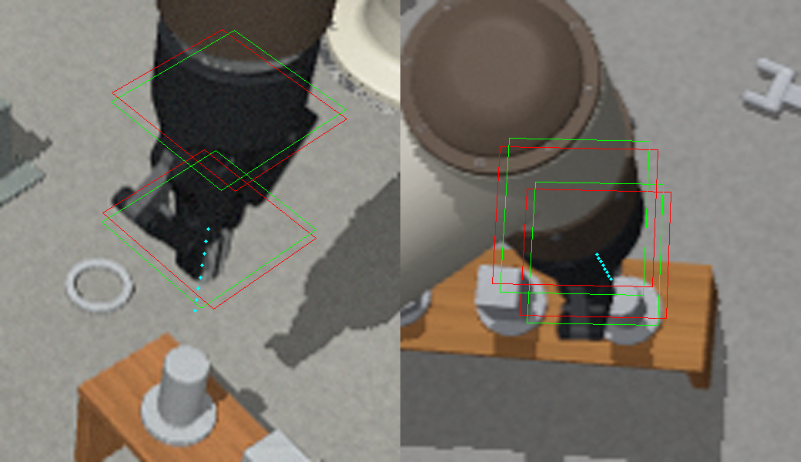

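```bash
python3 - <<'E'
from ov import *
P=load(0);s,t=P["scene"],P["top"]
X=np.array([511,184.2,194.3])
o=[]
for p in(s,t):
    J=np.array([proj(p,X+e)-proj(p,X) for e in 10*np.eye(3)]);print(np.round(J,2).tolist(),proj(p,X))
    u=proj(p,X+[0,0,20]);x=int(u[0])-33;y=int(u[1])-38
    f=p["frame"][y:y+76,x:x+66].astype(float);f=255*(f/255)**.45
    i=cv2.resize(f.astype(np.uint8),None,fx=6,fy=6,interpolation=cv2.INTER_CUBIC)
    v=(proj(p,X)+.5-[x,y])*6;cv2.circle(i,(int(v[0]),int(v[1])),3,(0,0,255),-1)
    print(x,y);o.append(i)
cv2.imwrite("pics/h.png",np.hstack(o))
E
```

```text
[[-4.1, 2.81], [3.95, 3.46], [0.59, -3.54]] [337.6126416 215.2821642]
305 170
[[0.23, -5.03], [-5.16, -0.1], [-0.61, -1.1]] [203.67758043 197.0113142 ]
169 156
```

View pics/h.png

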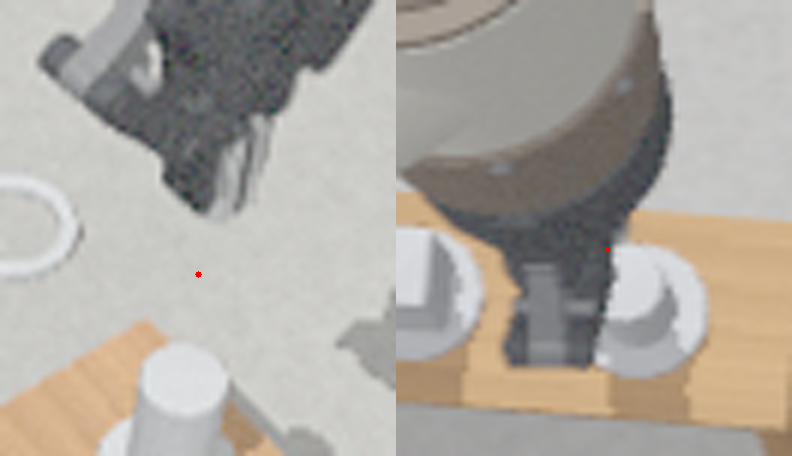

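```bash
python3 - <<'E'
from ov import *
P=load(0);s,t=P["scene"],P["top"]
o=[]
for p in(s,t):
    i=p["frame"].copy()
    q=lambda v:tuple(int(round(k)) for k in proj(p,v))
    for z in(0,100): cv2.circle(i,q([0,0,z]),3,(0,0,255),-1)
    for a in range(24):
        th=a*np.pi/12
        cv2.circle(i,q([75*np.cos(th),75*np.sin(th),0]),1,(0,255,0),-1)
    X=np.array([511,184.2,194.3])
    for z in range(0,400,50): cv2.circle(i,q(X+[0,0,z]),2,(255,255,0),-1)
    cv2.imwrite(f"pics/i_{'st'[p is t]}.png",i)
print(readout.read_state()["joints"])
E
```

```text
[ 6.44658327e-01  2.45186994e-01 -1.92271397e-01 -1.48508477e-06
 -1.13353439e+00 -6.43622148e-01]
```

View pics/i_s.png

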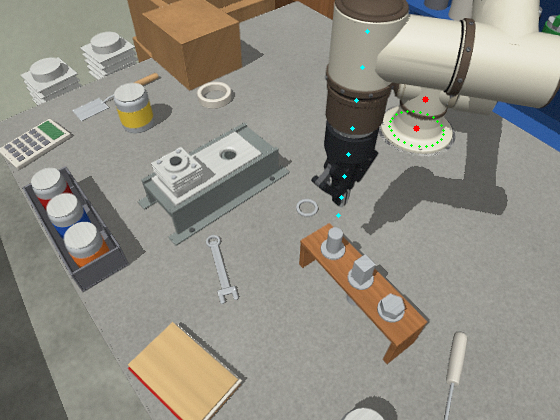

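View pics/i_t.png

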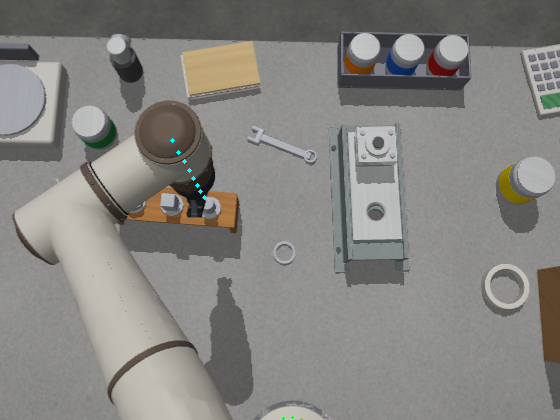

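Call:
move_arm:
  steps:
    - [1, 0, 0, 0, 0, 0, 0]
    - [1, 0, 0, 0, 0, 0, 0]
    - [1, 0, 0, 0, 0, 0, 0]
    - [1, 0, 0, 0, 0, 0, 0]
    - [1, 0, 0, -30, 0, 0, 0]

```text
clock: 4.13
position: [515.2, 186.3, 170.3]
ee_rot: [0.708, -0.706, 0.002, -0.006]
contact_force: [1.4, 0.9, 0.8]
gripper_width: 60.6
```

Call:
move_arm:
  steps:
    - [1, 0, 0, -20, 0, 0, 0]
    - [1, 0, 0, -40, 0, 0, 0]
    - [1, 0, 0, -60, 0, 0, 0]
    - [1, 0, 0, -60, 0, 0, 0]
    - [1, 0, 0, -60, 0, 0, 0]

```text
clock: 4.55
position: [510.7, 183.9, 104.2]
ee_rot: [0.708, -0.707, 0.0, 0.001]
contact_force: [0.6, 0.1, 0.5]
gripper_width: 85.7
```

```bash
cat > k.py <<'E'
import sys
from ov import *
P=load(0);s,t=P["scene"],P["top"];st=readout.read_state();X=np.array(st["position"])
print(X,st["gripper_width"],st["contact_force"],st["clock"])
o=[]
for p in(s,t):
    u=proj(p,X+[0,0,20]);x=int(u[0])-33;y=int(u[1])-38
    f=p["frame"][y:y+76,x:x+66].astype(float);f=255*(f/255)**.45
    i=cv2.resize(f.astype(np.uint8),None,fx=6,fy=6,interpolation=cv2.INTER_CUBIC)
    for z,c in((0,(0,0,255)),(19,(0,255,0))):
        v=(proj(p,X+[0,0,z])+.5-[x,y])*6;cv2.circle(i,(int(v[0]),int(v[1])),3,c,-1)
    o.append(i)
cv2.imwrite(sys.argv[1],np.hstack(o))
E
python3 k.py pics/j.png
```

```text
[512.00296495 184.75226431 106.09768879] 85.29132785823661 [ 0.63916417  0.33116428 -0.74825775] 4.65
```

View pics/j.png

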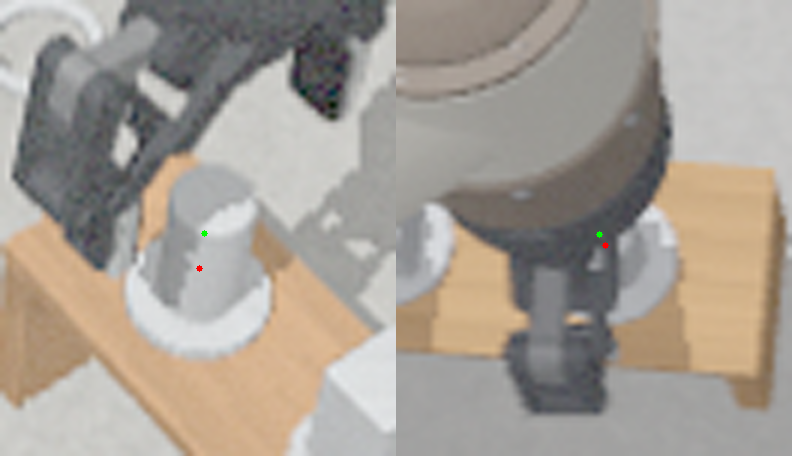

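Call:
move_arm:
  steps:
    - [0, 0, 0, 0, 0, 0, 0]
    - [-0.1, 0, 0, 0, 0, 0, 0]
    - [-0.15, 0, 0, 0, 0, 0, 0]
    - [-0.2, 0, 0, 0, 0, 0, 0]
    - [-0.2, 0, 0, 0, 0, 0, 0]

```text
clock: 5.07
position: [511.1, 184.3, 105.1]
ee_rot: [0.707, -0.707, 0.0, -0.0]
contact_force: [-0.2, -0.1, 0.3]
gripper_width: 34.0
```

```bash
python3 k.py pics/k.png
```

```text
[511.02363707 184.25834754 104.85440091] 34.53824355410893 [-0.2662975  -0.50586129 -0.30013672] 5.1667
```

View pics/k.png

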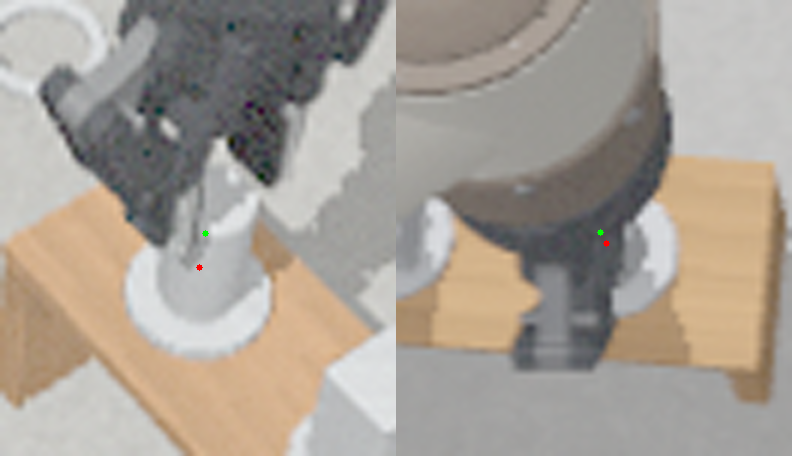

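Call:
move_arm:
  steps:
    - [-0.2, 0, -2, -4, 0, 0, 0]
    - [-0.2, 0, -2, -8, 0, 0, 0]
    - [-0.2, 0, -2, -9, 0, 0, 0]
    - [-0.2, 0, -2, -9, 0, 0, 0]

```text
clock: 5.5
position: [510.6, 181.9, 95.0]
ee_rot: [0.707, -0.707, -0.0, 0.001]
contact_force: [-0.0, -0.2, 0.3]
gripper_width: 34.2
```

Call:
move_arm:
  steps:
    - [-0.6, 0, 0, 0, 0, 0, 0]
    - [-1, 0, 0, 0, 0, 0, 0]
    - [-1, 0, 0, 0, 0, 0, 0]
    - [-1, 0, 0, 0, 0, 0, 0]
    - [-1, 0, 0, 0, 0, 0, 0]

```text
clock: 5.92
position: [510.7, 182.1, 95.7]
ee_rot: [0.707, -0.707, -0.0, 0.0]
contact_force: [-1.5, -0.5, -0.2]
gripper_width: 25.1
```

```bash
python3 k.py pics/l.png
```

```text
[510.73358384 182.12959763  95.68929842] 25.23579374437411 [-1.65016396 -1.17388279  0.84939362] 6.0167
```

View pics/l.png

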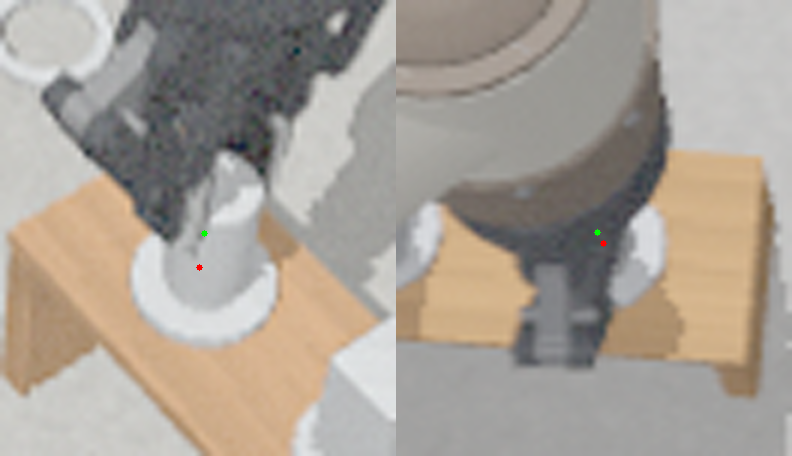

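```bash
python3 - <<'E'
from ov import *
P=load(0);s,t=P["scene"],P["top"];st=readout.read_state();X=np.array(st["position"])
print(X,st["gripper_width"],st["contact_force"],st["wrist_torque"])
o=[]
for p in(s,t):
    u=proj(p,X+[0,0,30]);x=int(u[0])-20;y=int(u[1])-25
    f=p["frame"][y:y+50,x:x+40].astype(float);f=255*(f/255)**.5
    i=cv2.resize(f.astype(np.uint8),None,fx=10,fy=10,interpolation=cv2.INTER_LANCZOS4)
    o.append(i)
cv2.imwrite("pics/m.png",np.hstack(o))
E
```

```text
[510.69988319 182.09682296  95.66917672] 25.76105912880982 [-1.44888705 -0.24384086  0.35004867] [-0.13959068  0.54137797 -0.02813628]
```

View pics/m.png

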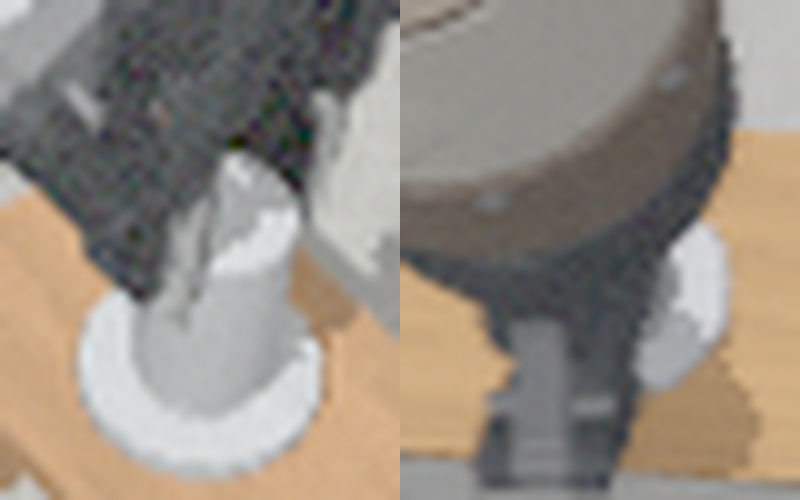

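Call:
move_arm:
  steps:
    - [-0.2, 0, 0, 0, 0, 0, 0]
    - [-0.2, 0, 0, 0, 0, 0, 0]
    - [-0.2, 0, 0, -2, 0, 0, 0]
    - [-0.2, 0, 0, -3, 0, 0, 0]
    - [-0.2, 0, 0, -4, 0, 0, 0]

```text
clock: 6.53
position: [511.1, 182.3, 91.6]
ee_rot: [0.707, -0.707, 0.0, -0.0]
contact_force: [-0.1, -0.9, -0.1]
gripper_width: 34.0
```

Call:
move_arm:
  steps:
    - [-0.2, 0, 0, -1, 0, 0, 0]
    - [-0.2, 0, 0, -2, 0, 0, 0]
    - [-0.2, 0, 0, -3, 0, 0, 0]
    - [-0.2, 0, 0, -3, 0, 0, 0]

```text
clock: 6.87
position: [510.9, 182.2, 88.5]
ee_rot: [0.707, -0.707, -0.0, 0.0]
contact_force: [-0.6, 0.3, 0.1]
gripper_width: 34.0
```

Call:
move_arm:
  steps:
    - [-0.2, 0, 0, -1, 0, 0, 0]
    - [-0.2, 0, 0, -3, 0, 0, 0]
    - [-0.2, 0, 0, -4, 0, 0, 0]
    - [-0.2, 0, 0, -5, 0, 0, 0]
    - [-0.2, 0, 0, -5, 0, 0, 0]

```text
clock: 7.28
position: [510.8, 182.1, 83.4]
ee_rot: [0.707, -0.707, -0.0, 0.0]
contact_force: [-0.4, -0.2, 0.1]
gripper_width: 34.1
```

```bash
python3 k.py pics/n.png
```

```text
[510.96669264 182.22743768  83.6486546 ] 34.21365506907363 [0.32734383 0.00155581 0.62584435] 7.3833
```

View pics/n.png

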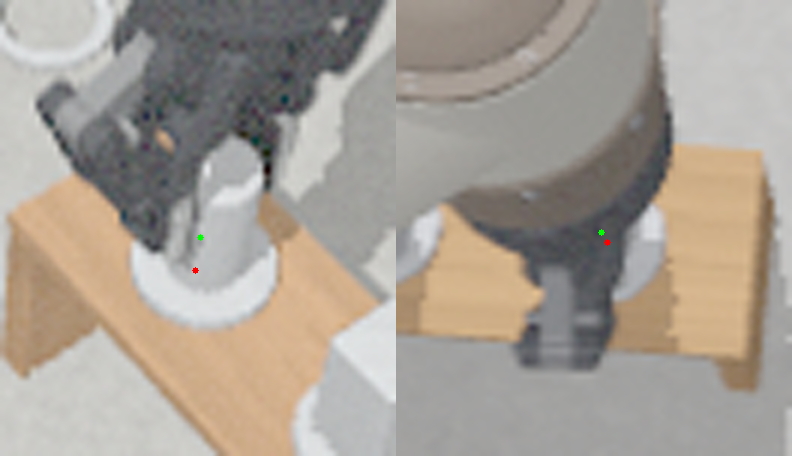

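Call:
move_arm:
  steps:
    - [-0.2, 0, 0, -2, 0, 0, 0]
    - [-0.2, 0, 0, -4, 0, 0, 0]
    - [-0.2, 0, 0, -6, 0, 0, 0]
    - [-0.2, 0, 0, -6, 0, 0, 0]

```text
clock: 7.72
position: [510.6, 182.0, 77.1]
ee_rot: [0.707, -0.707, -0.0, 0.001]
contact_force: [-0.1, 0.3, 0.5]
gripper_width: 34.1
```

Call:
move_arm:
  steps:
    - [-0.6, 0, 0, 0, 0, 0, 0]
    - [-1, 0, 0, 0, 0, 0, 0]
    - [-1, 0, 0, 0, 0, 0, 0]
    - [-1, 0, 0, 0, 0, 0, 0]
    - [-1, 0, 0, 0, 0, 0, 0]

```text
clock: 8.13
position: [510.6, 182.1, 77.6]
ee_rot: [0.707, -0.707, -0.0, 0.0]
contact_force: [-1.6, 0.2, 0.4]
gripper_width: 26.3
```

```bash
python3 k.py pics/o.png
```

```text
[510.66473809 182.0922419   77.60153007] 26.728243358392774 [-2.141269   -0.69905826 -0.0849405 ] 8.2333
```

View pics/o.png

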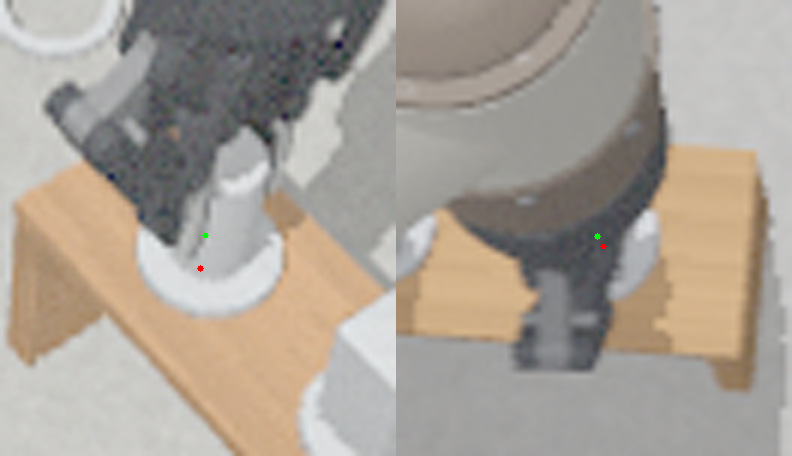

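Call:
move_arm:
  steps:
    - [-0.2, 0, 0, 0, 0, 0, 0]
    - [-0.2, 0, 0, 0, 0, 0, 0]
    - [-0.2, 0, -7, 0, 0, 0, 0]
    - [-0.4, 0, -7, 0, 0, 0, 0]
    - [-1, 0, -7, 0, 0, 0, 0]

```text
clock: 8.65
position: [510.7, 174.3, 78.0]
ee_rot: [0.707, -0.707, 0.0, 0.001]
contact_force: [-1.8, -1.1, 3.4]
gripper_width: 25.7
```

Call:
move_arm:
  steps:
    - [-1, 0, 0, 0, 0, 0, 0]
    - [-1, 0, 0, 0, 0, 0, 0]
    - [-1, 0, 0, 0, 0, 0, 0]

```text
clock: 8.9
position: [510.7, 174.4, 78.0]
ee_rot: [0.707, -0.707, 0.0, 0.001]
contact_force: [-2.1, -5.2, 4.8]
gripper_width: 25.8
```

```bash
python3 k.py pics/q.png
```

```text
[510.75580938 174.44069616  78.03628217] 25.81734481863761 [-2.15130474 -3.79688954  5.97608916] 9.0
```

View pics/q.png

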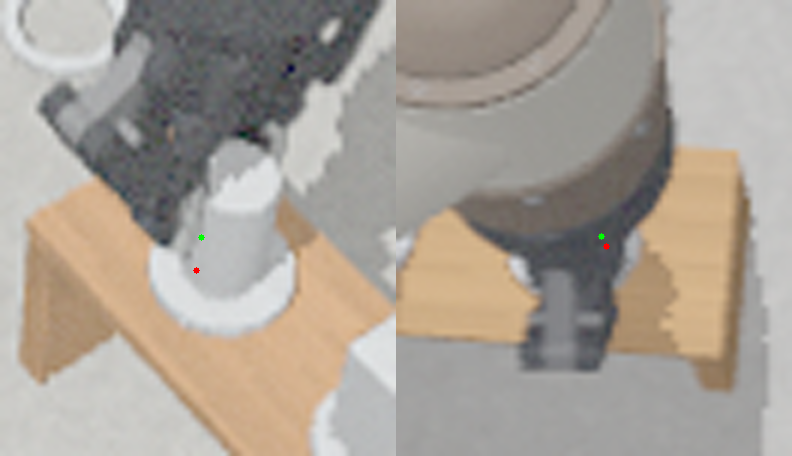

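Call:
move_arm:
  steps:
    - [-0.2, 0, 0, 0, 0, 0, 0]
    - [-0.2, 0, 0, 0, 0, 0, 0]
    - [-0.2, 0, 7, 0, 0, 0, 0]
    - [-0.2, 0, 14, 0, 0, 0, 0]
    - [-0.2, 0, 14, 0, 0, 0, 0]

```text
clock: 9.42
position: [511.5, 191.0, 77.7]
ee_rot: [0.708, -0.706, 0.0, -0.001]
contact_force: [0.2, -0.0, 0.4]
gripper_width: 33.6
```

Call:
move_arm:
  steps:
    - [-1, 0, 0, 0, 0, 0, 0]
    - [-1, 0, 0, 0, 0, 0, 0]
    - [-1, 0, 0, 0, 0, 0, 0]
    - [-1, 0, 0, 0, 0, 0, 0]

```text
clock: 9.75
position: [511.2, 189.7, 77.8]
ee_rot: [0.708, -0.707, -0.0, -0.001]
contact_force: [-1.3, 2.3, 1.6]
gripper_width: 26.7
```

```bash
python3 k.py pics/r.png
```

```text
[511.21614114 189.50381648  77.79469944] 26.084368698846067 [-0.56293034  2.66765244 -0.227919  ] 9.85
```

View pics/r.png

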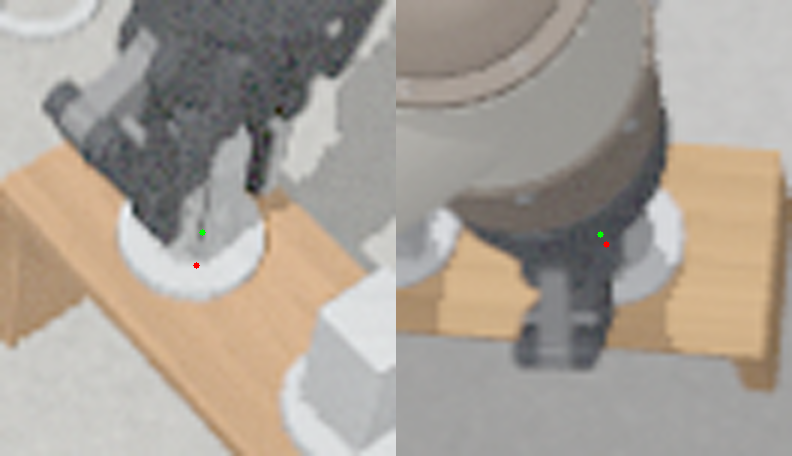

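Call:
move_arm:
  steps:
    - [-0.2, 0, 0, 0, 0, 0, 0]
    - [-0.2, 0, 0, 0, 0, 0, 0]
    - [-0.2, 0, -6, 0, 0, 0, 0]
    - [-0.2, 0, -6, 0, 0, 0, 0]
    - [-0.2, 0, -6, 0, 0, 0, 0]

```text
clock: 10.27
position: [510.9, 182.5, 77.7]
ee_rot: [0.707, -0.707, 0.0, 0.0]
contact_force: [0.3, 0.6, -0.0]
gripper_width: 34.1
```

Call:
move_arm:
  steps:
    - [-1, 0, 0, 0, 0, 0, 0]
    - [-1, 0, 0, 0, 0, 0, 0]
    - [-1, 0, 0, 0, 0, 0, 0]
    - [-1, 0, 0, 0, 0, 0, 0]
    - [-1, 0, 0, 5, 0, 0, 0]

```text
clock: 10.68
position: [509.9, 182.8, 81.5]
ee_rot: [0.707, -0.707, -0.001, 0.001]
contact_force: [-0.2, -0.4, -3.3]
gripper_width: 26.4
```

Call:
move_arm:
  steps:
    - [-1, 0, 0, 10, 0, 0, 0]
    - [-1, 0, 0, 25, 0, 0, 0]
    - [-1, 0, 0, 45, 0, 0, 0]
    - [-1, 0, 0, 65, 0, 0, 0]
    - [-1, 0, 0, 65, 0, 0, 0]

```text
clock: 11.1
position: [513.6, 184.8, 152.4]
ee_rot: [0.708, -0.706, 0.001, -0.004]
contact_force: [1.7, -0.5, -0.8]
gripper_width: 26.3
```

```bash
sed -i 's/X+\[0,0,20\]/X+[0,0,-10]/' k.py; python3 k.py pics/t.png
```

```text
[510.88951865 183.67110667 148.19138259] 26.316602357011632 [ 0.25818618 -0.11528039 -3.23006646] 11.2
```

View pics/t.png

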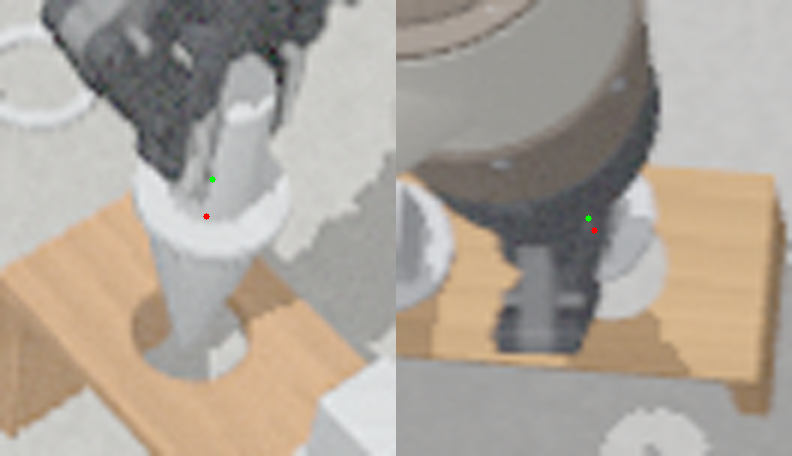

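Call:
move_arm:
  steps:
    - [-1, 0, 0, 20, 0, 0, 0]
    - [-1, 0, -5, 40, 0, 0, 0]
    - [-1, 0, -35, 45, 0, 0, 0]
    - [-1, 0, -70, 45, 0, 0, 0]
    - [-1, 0, -108, 45, 0, 0, 0]

```text
clock: 11.62
position: [510.0, 74.9, 191.5]
ee_rot: [0.708, -0.706, -0.001, 0.001]
contact_force: [-0.4, -1.5, -2.9]
gripper_width: 26.4
```

Call:
move_arm:
  steps:
    - [-1, 0, -40, 0, 0, 0, 0]
    - [-1, -2, -80, 0, 0, 0, 0]
    - [-1, -4, -120, 0, 0, 0, 0]
    - [-1, -6, -160, 0, 0, 0, 0]
    - [-1, -8, -195, 0, 0, 0, 0]

```text
clock: 12.03
position: [501.3, -121.7, 191.0]
ee_rot: [0.707, -0.707, -0.001, 0.001]
contact_force: [1.2, 0.4, -3.2]
gripper_width: 26.1
```

Call:
move_arm:
  steps:
    - [-1, -1, -25, 0, 0, 0, 0]
    - [-1, -2, -45, 0, 0, 0, 0]
    - [-1, -2, -51, 0, 0, 0, 0]
    - [-1, -2, -51, 0, 0, 0, 0]
    - [-1, -2, -51, 0, 0, 0, 0]

```text
clock: 12.45
position: [500.3, -170.4, 191.5]
ee_rot: [0.707, -0.707, -0.001, 0.001]
contact_force: [0.1, 0.5, -2.8]
gripper_width: 26.4
```

```bash
cat > v.py <<'E'
import sys
from ov import *
P=load(0);s,t=P["scene"],P["top"];st=readout.read_state();X=np.array(st["position"])
print(X,st["ee_rot"],st["gripper_width"],st["contact_force"],st["clock"])
o=[]
for p in(s,t):
    u=proj(p,[505,-170,100]);x=int(u[0])-33;y=int(u[1])-45
    f=p["frame"][y:y+76,x:x+66].astype(float);f=255*(f/255)**.6
    i=cv2.resize(f.astype(np.uint8),None,fx=6,fy=6,interpolation=cv2.INTER_CUBIC)
    q=lambda v:tuple(int(round(k)) for k in ((proj(p,v)+.5-[x,y])*6))
    def circ(c,r,z,col):
        cv2.polylines(i,[np.array([q([c[0]+r*np.cos(a),c[1]+r*np.sin(a),z]) for a in np.linspace(0,6.283,50)])],True,col,1)
    if len(sys.argv)>2:
        circ(X,3,X[2]-62.7,(0,0,255));circ(X,24,X[2]+12.3,(0,255,0));circ(X,17,X[2]-7.7,(255,255,0))
        circ((501.5,-171),19,75,(255,0,0));circ((512,-170.5),20,85,(0,128,255))
    o.append(i)
cv2.imwrite(sys.argv[1],np.hstack(o))
E
python3 v.py pics/u.png 1
```

```text
[ 500.80082349 -169.70667839  192.11110924] [ 7.07854540e-01 -7.06357970e-01 -5.66808294e-04  2.17587181e-04] 26.50220791528064 [ 0.56642386  0.34417807 -2.38069699] 12.55
```

View pics/u.png

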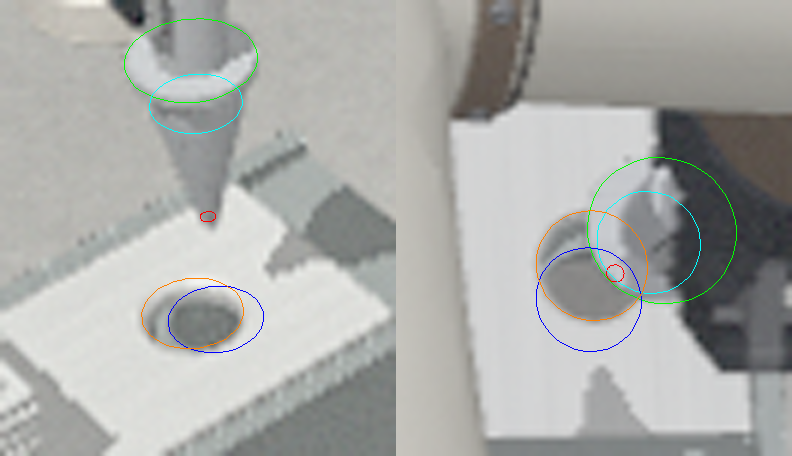

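```bash
python3 v.py pics/u2.png
```

```text
[ 501.06520693 -169.6588618   192.53870823] [ 7.08032019e-01 -7.06180302e-01 -1.99647001e-04  1.84587688e-05] 26.382113038254445 [-0.83885018  1.18915824 -2.76071075] 12.65
```

View pics/u2.png

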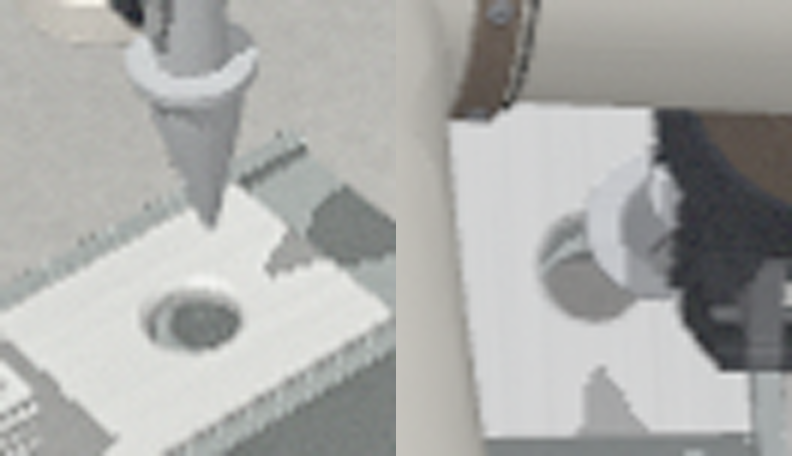

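Call:
move_arm:
  steps:
    - [-1, 0, 0, -20, 0, 0, 0]
    - [-1, 0, 0, -36, 0, 0, 0]
    - [-1, 0, 0, -42, 0, 0, 0]
    - [-1, 0, 0, -42, 0, 0, 0]
    - [-1, 0, 0, -42, 0, 0, 0]

```text
clock: 13.07
position: [501.5, -170.5, 151.1]
ee_rot: [0.708, -0.706, 0.0, 0.0]
contact_force: [0.2, 0.2, -2.9]
gripper_width: 26.4
```

```bash
python3 v.py pics/w.png 1
```

```text
[ 501.97459207 -170.70197313  151.90810856] [ 7.07706659e-01 -7.06505411e-01  9.98337956e-04 -6.25938920e-04] 26.731903522543274 [ 0.45516296  0.58451854 -1.16527188] 13.1667
```

View pics/w.png

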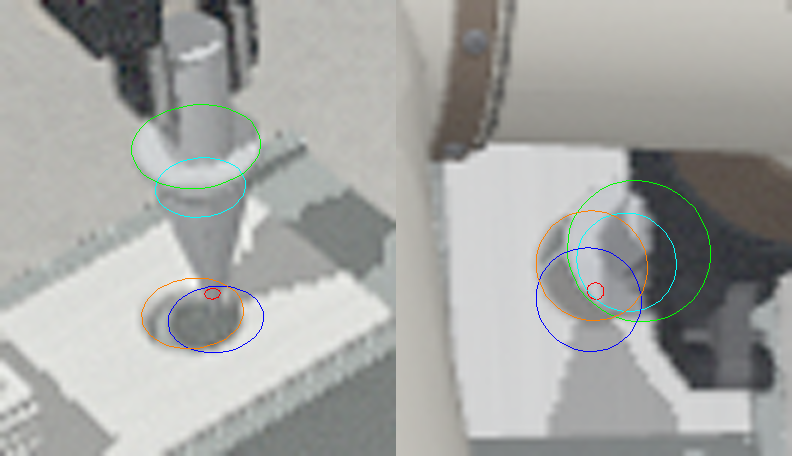

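Call:
move_arm:
  steps:
    - [-1, 0, 0, -6, 0, 0, 0]
    - [-1, 0, 0, -12, 0, 0, 0]
    - [-1, 0, 0, -16, 0, 0, 0]
    - [-1, 0, 0, -20, 0, 0, 0]
    - [-1, 0, 0, -20, 0, 0, 0]

```text
clock: 13.58
position: [500.2, -170.7, 129.5]
ee_rot: [0.707, -0.707, -0.001, 0.001]
contact_force: [-0.1, 0.3, -2.4]
gripper_width: 26.1
```

Call:
move_arm:
  steps:
    - [-1, 0, 0, -4, 0, 0, 0]
    - [-1, 0, 0, -8, 0, 0, 0]
    - [-1, 0, 0, -12, 0, 0, 0]
    - [-1, 0, 0, -12, 0, 0, 0]

```text
clock: 13.92
position: [501.5, -170.8, 118.2]
ee_rot: [0.707, -0.707, 0.0, -0.0]
contact_force: [0.8, -0.1, -2.9]
gripper_width: 26.4
```

```bash
python3 v.py pics/x.png 1
```

```text
[ 501.39989305 -170.83949195  118.68591703] [ 7.07476071e-01 -7.06737215e-01  2.91955056e-04 -1.80026732e-04] 26.550367101797743 [ 2.3776719   0.38405229 -3.15730308] 14.0167
```

View pics/x.png

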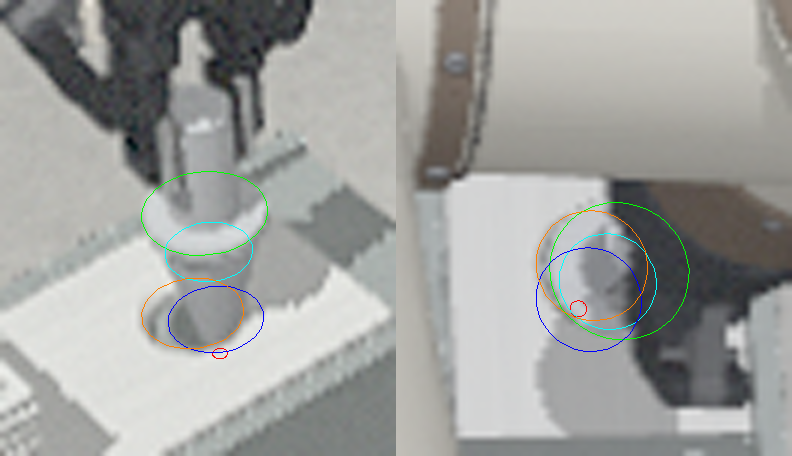

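Call:
move_arm:
  steps:
    - [-1, 0, 0, -3, 0, 0, 0]
    - [-1, 0, 0, -6, 0, 0, 0]
    - [-1, 0, 0, -9, 0, 0, 0]
    - [-1, 0, 0, -12, 0, 0, 0]
    - [-1, 0, 0, -12, 0, 0, 0]

```text
clock: 14.43
position: [503.0, -171.1, 107.3]
ee_rot: [0.708, -0.707, 0.002, -0.001]
contact_force: [3.8, -1.1, -0.9]
gripper_width: 26.3
```

Call:
move_arm:
  steps:
    - [-1, 0, 0, -3, 0, 0, 0]
    - [-1, 0, 0, -6, 0, 0, 0]
    - [-1, 0, 0, -9, 0, 0, 0]
    - [-1, 0, 0, -9, 0, 0, 0]

```text
clock: 14.77
position: [501.2, -171.1, 97.5]
ee_rot: [0.708, -0.707, 0.0, 0.0]
contact_force: [3.2, -2.5, 0.0]
gripper_width: 26.3
```

```bash
python3 v.py pics/y.png 1
```

```text
[ 500.88486038 -171.05005873   97.46343448] [ 7.07483904e-01 -7.06729402e-01  1.41732175e-05  2.78735770e-04] 26.504245912082055 [ 4.23150743 -3.69047358 -0.04426483] 14.8667
```

View pics/y.png

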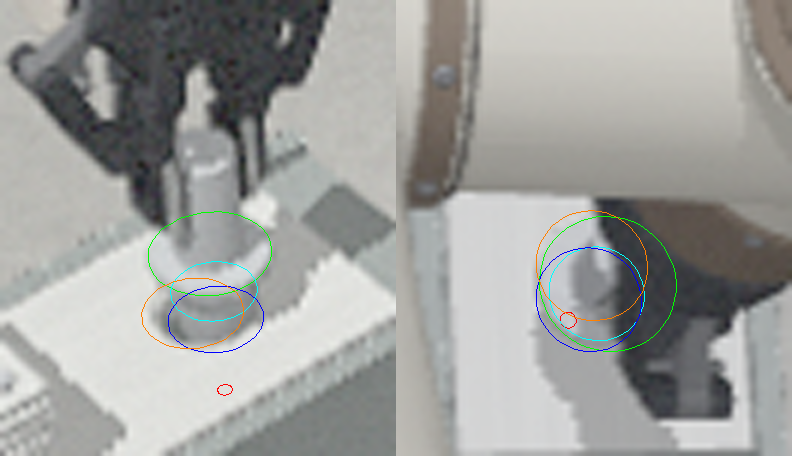

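Call:
move_arm:
  steps:
    - [-1, 0, -1.5, -3, 0, 0, 0]
    - [-1, 0, -1.5, -6, 0, 0, 0]
    - [-1, 0, -1.5, -9, 0, 0, 0]
    - [-1, 0, -1.5, -9, 0, 0, 0]

```text
clock: 15.2
position: [500.1, -172.2, 87.5]
ee_rot: [0.707, -0.707, -0.001, 0.001]
contact_force: [3.6, -2.9, -1.3]
gripper_width: 26.6
```

```bash
python3 v.py pics/z.png 1
```

```text
[ 499.91470621 -172.15079872   87.56171224] [ 0.70729075 -0.70692155 -0.00107757  0.00074215] 26.525213780740916 [ 3.55288405 -2.62611559 -3.20635015] 15.3
```

View pics/z.png

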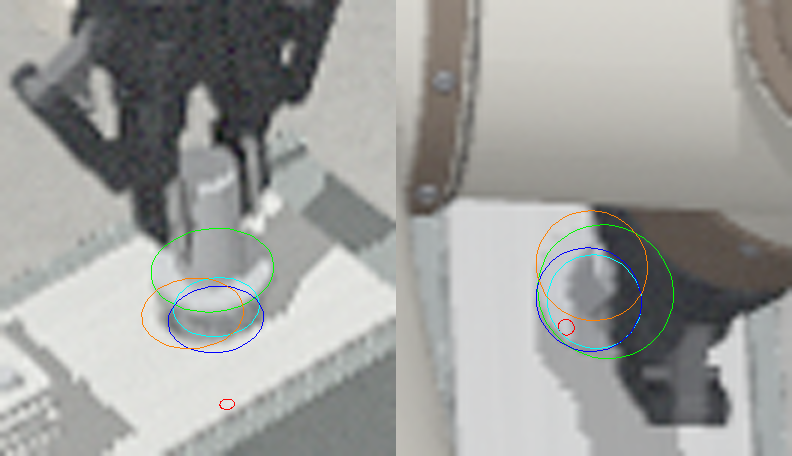

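Call:
move_arm:
  steps:
    - [-1, 0, -0.7, -2, 0, 0, 0]
    - [-1, 0, -0.7, -4, 0, 0, 0]
    - [-1, 0, -0.7, -6, 0, 0, 0]
    - [-1, 0, -0.7, -8, 0, 0, 0]
    - [-1, 0, -0.7, -8, 0, 0, 0]

```text
clock: 15.72
position: [500.0, -172.8, 79.9]
ee_rot: [0.707, -0.707, -0.001, 0.001]
contact_force: [2.7, -1.6, -3.9]
gripper_width: 26.3
```

Call:
move_arm:
  steps:
    - [-1, 0, 0, -2, 0, 0, 0]
    - [-1, 0, 0, -4, 0, 0, 0]
    - [-1, 0, 0, -5, 0, 0, 0]
    - [-1, 0, 0, -6, 0, 0, 0]
    - [-1, 0, 0, -6, 0, 0, 0]

```text
clock: 16.13
position: [500.1, -172.8, 74.1]
ee_rot: [0.707, -0.707, -0.001, 0.001]
contact_force: [1.0, -1.1, -3.7]
gripper_width: 26.5
```

```bash
python3 v.py pics/z2.png
```

```text
[ 500.15551632 -172.81095585   74.22682095] [ 7.07370382e-01 -7.06842464e-01 -7.83958128e-04  5.09240188e-04] 26.721276610172524 [ 0.7678848  -0.19567636 -2.65070433] 16.2333
```

View pics/z2.png

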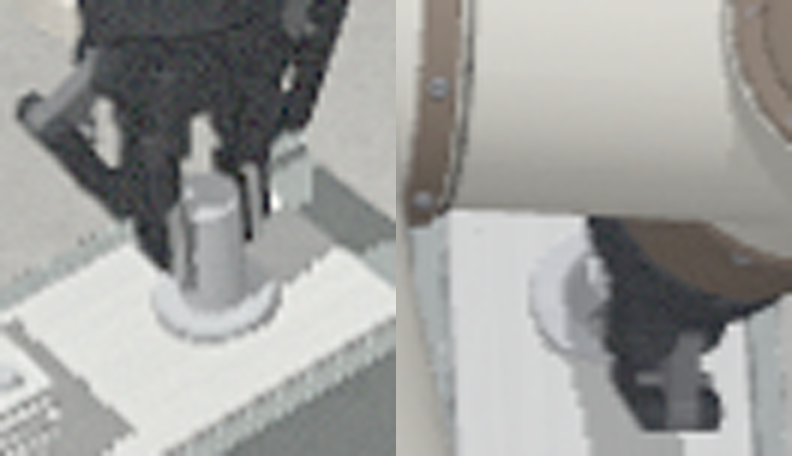

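Almost home; a couple of millimetres more until the collar takes force.

Call:
move_arm:
  steps:
    - [-1, 0, 0, -1, 0, 0, 0]
    - [-1, 0, 0, -2, 0, 0, 0]
    - [-1, 0, 0, -2, 0, 0, 0]

```text
clock: 16.48
position: [500.4, -172.9, 72.9]
ee_rot: [0.707, -0.707, -0.001, 0.0]
contact_force: [-2.6, 1.9, 0.9]
gripper_width: 26.2
```

Call:
move_arm:
  steps:
    - [-1, 0, 0, -0.7, 0, 0, 0]
    - [-1, 0, 0, -1.3, 0, 0, 0]
    - [-1, 0, 0, -1.3, 0, 0, 0]

```text
clock: 16.73
position: [500.8, -172.8, 72.9]
ee_rot: [0.708, -0.707, 0.0, 0.0]
contact_force: [-3.9, 3.1, 7.6]
gripper_width: 26.2
```

Call:
move_arm:
  steps:
    - [-1, 0, 0, 1, 0, 0, 0]
    - [-0.4, 0, 0, 1, 0, 0, 0]
    - [-0.1, 0, 0, 1, 0, 0, 0]
    - [0, 0, 0, 1, 0, 0, 0]
    - [0, 0, 0, 1, 0, 0, 0]

```text
clock: 17.15
position: [501.4, -173.1, 72.4]
ee_rot: [0.707, -0.707, 0.0, -0.0]
contact_force: [0.2, -0.3, 0.3]
gripper_width: 42.7
```

Call:
move_arm:
  steps:
    - [0, 0, 0, 10, 0, 0, 0]
    - [0, 0, 0, 30, 0, 0, 0]
    - [0, 0, 0, 60, 0, 0, 0]
    - [0, 0, 0, 95, 0, 0, 0]
    - [0, 0, 0, 130, 0, 0, 0]

```text
clock: 17.57
position: [500.6, -173.1, 204.3]
ee_rot: [0.707, -0.707, -0.0, 0.0]
contact_force: [0.6, -0.0, -0.0]
gripper_width: 42.9
```

Call:
move_arm:
  steps:
    - [0, 0, 30, 0, 0, 0, 0]
    - [0, 0, 70, 0, 0, 0, 0]
    - [0, 0, 110, 0, 0, 0, 0]
    - [0, 0, 150, 0, 0, 0, 0]
    - [0, 0, 180, 0, 0, 0, 0]

```text
clock: 17.98
position: [501.0, 9.3, 203.5]
ee_rot: [0.708, -0.706, 0.0, -0.001]
contact_force: [0.0, 0.3, -0.4]
gripper_width: 42.5
```

```bash
python3 v.py pics/zz.png; python3 - <<'E'
from ov import *
P=load(0)
for n,p in P.items():
    for k in("foot_hole","bed_hole","drift_grip"):
        for d in nets.tip_of(k,p)[:1]:print(n,k,d["conf"],at_z(p,d["uv"],116 if k=="drift_grip" else 85))
E
```

```text
[501.41821213  10.4494157  203.41669353] [ 7.09346016e-01 -7.04859669e-01  4.11948007e-04 -9.51947982e-04] 42.703456343904925 [ 0.30334221 -0.93974079  0.27708433] 18.0833
scene foot_hole 0.74 [ 501.24449744 -174.94979082   85.        ]
scene bed_hole 0.76 [ 503.68570365 -163.67468682   85.        ]
scene drift_grip 0.96 [ 505.12249925 -170.64233207  116.        ]
top foot_hole 0.65 [ 505.46382405 -172.73334857   85.        ]
top drift_grip 0.83 [ 498.05148133 -173.02895515  116.        ]
```

View pics/zz.png

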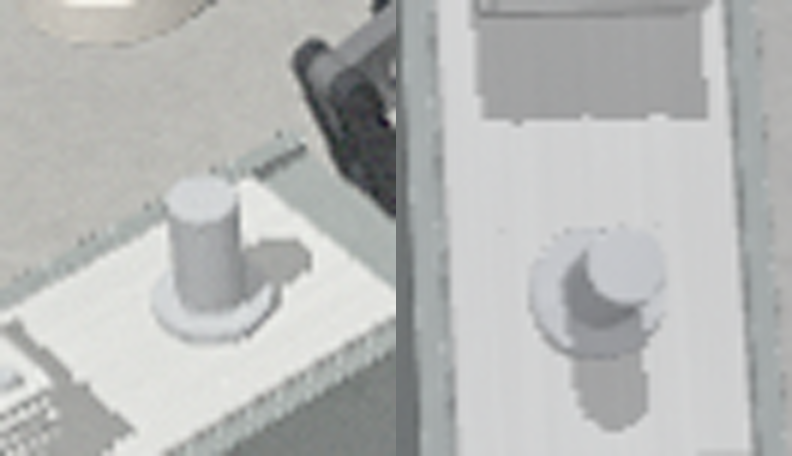

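```bash
python3 - <<'E'
from ov import *
P=load(0);o=[]
for p in P.values():
    o.append(crop(p,(500.5,-172.5,105),[((500.5,-172.5,91),24,(0,200,0)),((500.5,-172.5,141),14,(0,0,255))],s=6,w=66,h=70))
cv2.imwrite("pics/fin.png",np.hstack(o))
E
```

```text
(no output)
```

View pics/fin.png

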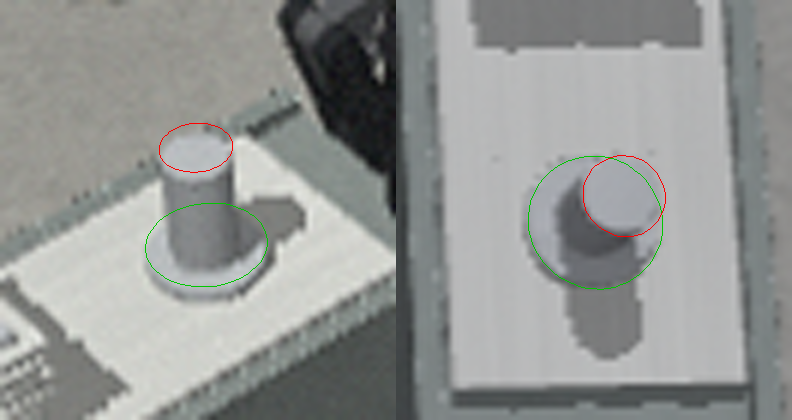

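```bash
python3 -c "
from bench import workorder
print(workorder.job_done())"
```

```text
the job is handed in; nothing more can be done
None
```

The tapered pin is standing in the foot and bed holes with its collar home on the foot plate, and I handed the job in at about 18.2 s. I lifted the pin from the rack's −y end hole, held it over the bed's hole and drove it straight down. Its taper slid the foot into line.

**Checks that agreed**
- **Seating:** upward force rose to about 8 N with the tool at z 72.9. I expected 72.7 from the grasp height, so the collar is on the plate.
- **Release:** the gripper opened and withdrew with no residual force. The last pictures show the pin upright with its collar flat on the plate, about 10 mm back along −x from where the foot hole started. The top camera's model outline fits to within a pixel or so.
- **Forces:** the readings during the insertion stayed below about 8 N.

**Checks that disagreed**
- **Fingertip height:** the fingertips were about 25 mm farther back than the stated tool point. The pictures showed it, and so did the lack of contact when I lowered them. I therefore set the grasp height from the pictures and contact rather than the numbers.
- **Grip width:** the gripper read about 26.4 mm on the 28 mm grip, and moving sideways did not raise it. I centred the grip by its side forces instead.
- **Camera offset:** the scene camera shows the pin about 1 pixel lower than the model. Both the collar and the grip top are off by the same amount, so I put it down to calibration.
- **Network points:** on the final pictures the two cameras' points differ by up to 7 mm for the pin and about 4 mm for the foot hole, which the pin now covers, so I did not rely on them.

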